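# One more turn on the nougat press

### The job

Tighten the nougat press by exactly one full turn: with the outside of the fingertips, and without taking the handle between the fingers, push its hand wheel round clockwise (seen from above) by the upright handle at a steady pace, never spinning it, until the handle is back where it stood at the start. Stop there without running on, move clear, and leave everything else on the bench standing where it is.

Things in the scene. Friction and masses are not known exactly. Their poses are not given: they have to be found in the camera images.
- wheel (a joint): Turning angle of the press's hand wheel in rad about its vertical axis; it grows as the wheel is turned clockwise seen from above (tightening), one turn = 6.283. It starts anywhere from 0 to 5.0. The wheel is stiff: it needs a push of 3 to 6 N at the handle and stays where it is left.
- hub (a point): Centre of the hand wheel, on its vertical axis at the height of the rim's centre line, about 212 mm above the bench at wheel angle 0; it sinks with the screw, 5 mm per turn. The steel wheel has a round rim (ring radius 78 mm, rim bar 17 mm thick), three spokes and a low hub whose cap nut ends 26 mm above this point. Below it: a screw, a grey crosshead (top 45 mm below this point, 270 mm long), two columns 112 mm either side, and a base tray 250 x 290 mm.
- handle: The wheel's only handle: a black barrel grip standing upright on the rim at the end of one spoke, 78 mm from the wheel's axis, 61 mm tall, 21 mm thick at the foot, 27 mm in the middle. It rolls freely on its own pin, so its orientation means nothing. Origin: centre of its foot, 17 mm above the rim's centre line; the grip reaches from here straight up to 61 mm above.
- plate_top (a point): Centre of the top of the white square pressing plate (150 mm square) that hangs under the screw inside the white mould frame; it goes straight down 5 mm per clockwise turn of the wheel.
- torch: Bystander: kitchen blow torch on a gas can, 66 mm thick, 160 mm tall, standing upright. Origin: centre of its underside.
- scissors: Bystander: scissors with black handles lying on the bench, 170 mm long, 12 mm high. Origin: near the pivot, at bench level.
- sugar_flower: Bystander: fragile golden pulled-sugar flower on a round foot, 60 mm wide at the foot, about 80 mm wide and 110 mm tall. Origin: centre of its underside.
- bowl: Bystander: steel bowl, 130 mm wide, 60 mm tall. Origin: centre of its underside.
- jar: Bystander: cream-coloured jar with a steel lid, 72 mm thick, 110 mm tall. Origin: centre of its underside.
- spatula: Bystander: spatula with a black handle lying on the bench, 230 mm long. Origin: on its underside.
- cutter: Bystander: round steel pastry cutter, 67 mm wide, 38 mm tall. Origin: centre of its underside.

How it is judged:
By the outcome, as a careful person would: the job done as asked, in the order asked, and still so for the second after the job is handed in, with the robot touching nothing.
It also fails if it takes over 64 s, if anything falls off the work surface, if the arm or the gripper's body presses on something with over 40 N, if the wrist force passes 120 N, or if a joint passes its speed limit or range.

### The arm

A 7-joint arm with a two-finger parallel gripper is mounted at the origin on the work surface. World frame = base frame: x ahead of the robot, y to its left, z up, the work surface at z = 0. Lengths are in m, angles in rad, forces in N, time in s.
With the tool pointing down it reaches from about 0.4 to 0.875 m from the base axis. Payload 6.5 kg.
Tool frame: the origin (TCP) lies at the very end of the fingers, on their centre line; the grasp point (between the pads) lies 19 mm behind it; z points along the fingers, y is the line along which they close (so a half turn about z gives the same grasp; the last joint's range is limited). The gripper opens to 85 mm and grips with 20 to 120 N. Pads are 22 mm wide; open, the fingers measure 114 mm over their backs; the gripper's body (76 mm by 85 mm) begins 54 mm behind the grasp point. The pads swing forward as they close: fully open they stand 13 mm farther back than shut.
Start: joints at [-1.368, 0.536, -0.004, 1.538, 0.003, 1.067, -0.071], TCP at [0.173, 0.627, 0.231] pointing down, gripper open.
Joint ranges: [-2.7, 2.7], [-0.37, 2.16], [-1.27, 1.26], [0.24, 2.4], [-1.31, 4.45], [0.19, 1.91], [-2.76, 2.76]. Speed limits (rad/s): [2.39, 2.39, 3.14, 3.14, 3.14, 3.14, 3.14].

### API

Orientations are given as a unit quaternion [w, x, y, z].
In Python, from station import robot gives the robot as it stands.
- The arm moves only by the tool apply_moves, never from a script. Its argument "moves" is a list of rows, each an object of numbers: "hand": the finger opening in m, from 0 to 0.0854; "dx", "dy", "dz": the shift along the tool's x, y, z in m; "rx", "ry", "rz": the turn, a rotation vector about the tool's x, y, z in degrees. In form: [{"hand": .., "dx": .., "dy": .., "dz": .., "rx": .., "ry": .., "rz": ..}, ...]. A call has 1 to 8 rows; each row shifts and turns the commanded pose from where the row before left it, along the tool's axes as they then stand; what a row does not reach is not made up. A row lasts 1/12 s, in which the tool goes at most 41.7 mm and 7.16 degrees, less where a joint would pass 70% of its speed; a pose out of reach is approached as far as the arm can. A call is refused whole if a number of a shift passes 0.0417 or a number of a turn 7.16, either way. A call with a gripper value outside its range is refused whole. The fingers move at their own pace and stop on an object; "force" is the grip in N (left out, the last holds). Time passes only in rows, so rows that do not move let the fingers close. It gives the time, the measured TCP pose, the force, the opening and the grip force at its end, in the units of the state.
- robot.get_state(): the state, without advancing time (a new reading comes with each control period).
- robot.camera(name): name is "scene" or "top"; returns a dict with "frame" (400x640x3 uint8, blue, green, red), "fx", "fy", "cx", "cy" (pixels), "distortion" ([k1, k2, p1, p2, k3] as OpenCV has them; the pictures are not rectified), "R" (3x3) and "t" (3): a world point X has camera coordinates R X + t. Camera axes: x right, y down, z forward; pixel columns grow to the right and rows downward; lengths in m; the calibration is good to about 2 mm. A picture is of the moment at which its call begins. There is no depth.
- robot.finish_job(): hands the job in; it is judged then, once.
Trained networks look in a picture, given as the dict that the camera call returned (one of the last four; its "shot" number tells which), for a name from the list of things; names that differ only in an ending like _2 or _b are one class to them, and where a whole thing is asked for, a point or a joint stands for the part that bears it (a point fixed in the world has none). Each returns a list of dicts, best first, with "confidence" (0 to 1); they miss things now and then, are a little off and sometimes report something else, mostly with a low value. They report only what shows in the picture. A call takes as long as a camera call.
- robot.look_for(picture, thing): "point" ([x, y, z] in m, in world coordinates, good to about 4 mm: the middle of the surface that is visible of it).
The state is a dict: "t": time; "joint_positions": joint angles; "joint_vel": joint speeds; "joint_torque": joint torques, N m; "position": TCP position; "ee_rot": TCP orientation; "ft_force": force on the tool from outside, world axes, zero at the start; "ft_torque": the same for the moment, N m; "finger_gap": finger opening in m; "grasp_force": force on a finger pad.
Only numpy, scipy, OpenCV 4.12 (cv2) and the standard library are available. Lean on these libraries where they do the work, as an engineer would, in place of code of your own. Each camera call takes 0.05 s, during which the arm holds its last target. There are 200 camera calls.

## Working session

There is one attempt and no reset: what is moved stays moved. The work goes in short steps, Python scripts to look and compute and a tool call to move; the robot and the scene stay as the last step left them, time stands still between calls to the robot, and variables do not carry over. Pictures are saved under pics/ and viewed, at most 10 in all, crops included, and the job is handed in when it is done.

Besides the shell and the picture viewer there is one more tool, called after "Call:" by a JSON object that holds its "method" and its "body", one argument or row to a line. apply_moves: Moves the arm, as the interface text tells. Its arguments: {"type":"object","properties":{"moves":{"type":"array"},"force":{"type":"number"}},"required":["moves"]}

```bash
mkdir -p pics; ls
cat > h.py <<'E'
from station import robot
import cv2, numpy as np
def look(names,cams=("scene","top")):
    out={}
    for c in cams:
        p=robot.camera(c); out[c]=p
        for n in names:
            try:
                r=robot.look_for(p,n)
                print(c,n,[(np.round(a["point"],3).tolist(),round(a["confidence"],2)) for a in r[:2]])
            except Exception as e: print(c,n,e)
    return out
def tri(pics,pix):
    A=[];b=[]
    for p,uv in zip(pics,pix):
        K=np.array([[p["fx"],0,p["cx"]],[0,p["fy"],p["cy"]],[0,0,1]])
        n=cv2.undistortPoints(np.array([[uv]],float),K,np.array(p["distortion"]))[0,0]
        R=np.array(p["R"]);t=np.array(p["t"])
        for i in (0,1):
            A.append(R[i]-n[i]*R[2]);b.append(n[i]*t[2]-t[i])
    return np.linalg.lstsq(np.array(A),np.array(b),rcond=None)[0]
def proj(p,X):
    K=np.array([[p["fx"],0,p["cx"]],[0,p["fy"],p["cy"]],[0,0,1]])
    return cv2.projectPoints(np.atleast_2d(np.array(X,float)),cv2.Rodrigues(np.array(p["R"]))[0],np.array(p["t"],float),K,np.array(p["distortion"],float))[0][:,0]
E
python3 - <<'E'
from h import *
import pickle
o=look(["wheel","hub","handle","plate_top","torch","scissors","sugar_flower","bowl","jar","spatula","cutter"])
for c,p in o.items(): cv2.imwrite(f"pics/{c}0.png",p["frame"])
pickle.dump(o,open("p0.pkl","wb"))
print(robot.get_state())
for c,p in o.items(): print(c,-np.array(p["R"]).T@np.array(p["t"]),p["fx"])
E
```

```text
pics
scene wheel [([0.556, -0.084, 0.217], 0.76)]
scene hub [([0.558, -0.086, 0.218], 0.77)]
scene handle [([0.505, -0.121, 0.265], 0.5)]
scene plate_top [([0.504, -0.119, 0.265], 0.75), ([0.577, -0.08, 0.108], 0.74)]
scene torch [([0.581, 0.412, 0.096], 0.72)]
scene scissors [([0.395, -0.393, 0.007], 0.88), ([0.557, -0.086, 0.218], 0.17)]
scene sugar_flower [([0.572, 0.15, 0.065], 0.97), ([0.578, 0.412, 0.093], 0.71)]
scene bowl [([0.56, -0.463, 0.033], 0.75)]
scene jar [([0.644, -0.278, 0.082], 0.59)]
scene spatula []
scene cutter [([0.452, 0.364, 0.022], 0.72)]
top wheel [([0.553, -0.072, 0.218], 0.79)]
top hub [([0.554, -0.077, 0.216], 0.74)]
top handle [([0.552, -0.079, 0.214], 0.67)]
top plate_top [([0.546, -0.073, 0.215], 0.95)]
top torch [([0.563, 0.411, 0.097], 0.77)]
top scissors [([0.381, -0.394, 0.011], 0.82)]
top sugar_flower [([0.566, 0.152, 0.063], 0.66)]
top bowl [([0.365, -0.053, 0.005], 0.69), ([0.592, -0.471, 0.024], 0.66)]
top jar [([0.607, -0.267, 0.112], 0.72), ([0.555, -0.075, 0.218], 0.7)]
top spatula [([0.366, -0.053, 0.005], 0.78)]
top cutter [([0.453, 0.37,
[... 161 characters left out ...]
el': array([-0.00138234,  0.0017683 , -0.00083741,  0.00060332,  0.00121069,
       -0.00069485,  0.00085444]), 'joint_torque': array([ 1.96456400e-03, -5.83325458e+01,  1.04898155e+00, -2.59445894e+01,
        1.24759792e-02,  1.59238283e-03, -1.48392087e-05]), 'position': array([0.17262129, 0.62662405, 0.23127503]), 'ee_rot': array([ 1.72097868e-05,  1.33974286e-01,  9.90984807e-01, -4.16154643e-05]), 'ft_force': array([0.34206617, 0.14335358, 0.56043299]), 'ft_torque': array([-0.03916279, -0.002785  , -0.03946505]), 'grasp_force': 0.0, 'finger_gap': 0.0852563808539946}
scene [ 1.29762806 -0.2184998   0.73372968] 364.3547306048948
top [ 0.29922752 -0.00993193  1.48142437] 500.5433148222752
```

View pics/scene0.png

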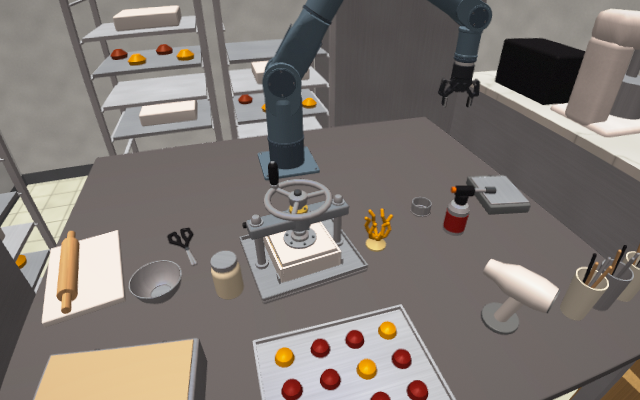

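View pics/top0.png

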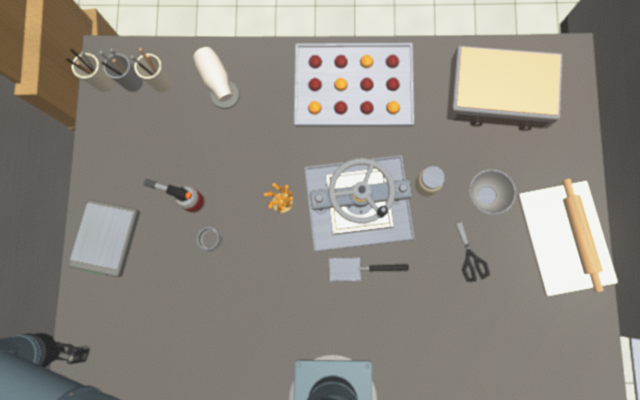

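The scene view shows the press at about (298,205) with its handle at (273,173). In the top view the wheel is at (361,190) and the handle's top at (382,211). The flower is left of the wheel in the top view at (280,198) and the jar right of it at (431,180). I'll overlay the model on enlarged crops.

```bash
cat > fit.py <<'E'
from h import *
import pickle,sys
from scipy.optimize import least_squares
o=pickle.load(open("p0.pkl","rb"))
def draw(o,hub,ang,name):
    ims=[]
    for c,(x0,y0,w,h) in (("scene",(230,150,130,110)),("top",(300,140,130,110))):
        p=o[c];s=3
        im=cv2.resize(p["frame"][y0:y0+h,x0:x0+w],None,fx=s,fy=s,interpolation=cv2.INTER_CUBIC)
        th=np.linspace(0,2*np.pi,60)
        R=lambda r,z:np.c_[hub[0]+r*np.cos(th),hub[1]+r*np.sin(th),0*th+hub[2]+z]
        D=lambda r,z:np.c_[hub[0]+.078*np.cos(ang)+r*np.cos(th),hub[1]+.078*np.sin(ang)+r*np.sin(th),0*th+hub[2]+z]
        for P,col in ((R(.0865,0),(0,255,0)),(R(.0695,0),(0,255,0)),(D(.0105,.017),(0,0,255)),(D(.01,.078),(0,0,255)),(D(.0135,.047),(255,255,0))):
            q=((proj(p,P)-[x0,y0]+.5)*s).astype(np.int32)
            cv2.polylines(im,[q],True,col,1)
        ims.append(im)
    cv2.imwrite(name,np.hstack(ims))
if __name__=="__main__":
    a=[float(v) for v in sys.argv[1:5]]
    draw(o,a[:3],np.radians(a[3]),sys.argv[5])
E
python3 fit.py 0.556 -0.082 0.21 -142 pics/f1.png
```

```text
(no output)
```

View pics/f1.png

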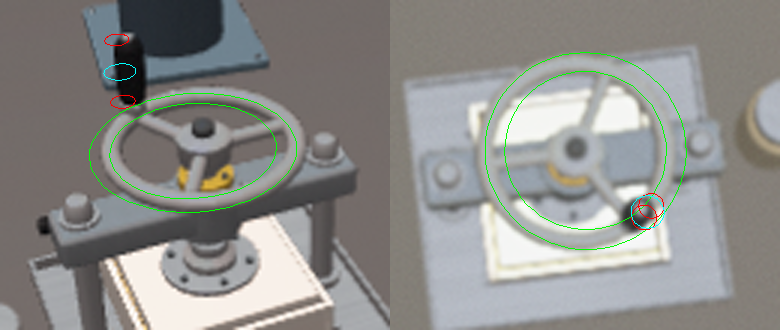

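```bash
cat > f2.py <<'E'
from fit import *
def px(c,u,v): 
    x0,y0=dict(scene=(230,150),top=(300-130,140))[c]
    return np.array([u/3+x0-.5,v/3+y0-.5])
th=np.linspace(0,2*np.pi,181)
sc=[px("scene",102,88),px("scene",306,212)]; tp=[px("top",480,57),px("top",671,248)]
def res(v):
    h=v[:3];r=[]
    for c,b in (("scene",sc),("top",tp)):
        q=np.vstack([proj(o[c],np.c_[h[0]+.078*np.cos(th)+0*th,h[1]+.078*np.sin(th),0*th+h[2]]+.0085*d) for d in ([1,0,0],[-1,0,0],[0,1,0],[0,-1,0],[0,0,1],[0,0,-1])])
        r+=[*(q.min(0)-b[0]),*(q.max(0)-b[1])]
    D=lambda z:np.array([h[0]+.078*np.cos(v[3]),h[1]+.078*np.sin(v[3]),h[2]+z])
    r+=[*(proj(o["scene"],D(.047))[0]-px("scene",129,70)),*(proj(o["top"],D(.07))[0]-px("top",639,214))]
    return np.array(r)
s=least_squares(res,[.556,-.08,.21,-2.5]);v=s.x
print(v,np.degrees(v[3]),res(v).round(1))
draw(o,v[:3],v[3],"pics/f2.png")
E
python3 f2.py
```

```text
Traceback (most recent call last):
  File "f2.py", line 15, in <module>
    s=least_squares(res,[.556,-.08,.21,-2.5]);v=s.x
  File "f2.py", line 10, in res
    q=np.vstack([proj(o[c],np.c_[h[0]+.078*np.cos(th)+0*th,h[1]+.078*np.sin(th),0*th+h[2]]+.0085*d) for d in ([1,0,0],[-1,0,0],[0,1,0],[0,-1,0],[0,0,1],[0,0,-1])])
                                                                                           ~~~~~^~
TypeError: can't multiply sequence by non-int of type 'float'
```

```bash
sed -i 's/\.0085\*d)/.0085*np.array(d))/' f2.py; python3 f2.py
```

```text
[ 0.55365003 -0.07313559  0.20841791 -2.49041348] -142.69018171728558 [-0.7  0.3 -0.2 -0.  -1.7 -0.5  1.6  1.5  0.6  0.1 -0.2 -0.9]
```

View pics/f2.png

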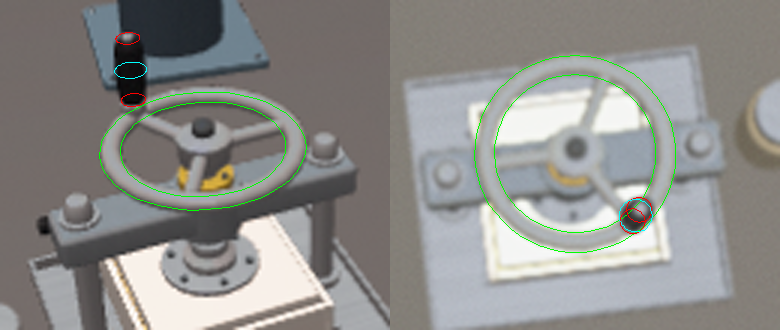

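The overlay fits: hub (0.554, -0.073, 0.2085), handle at azimuth -142.7°. I'll push with the flat sides of the closed fingers (tool ±x). First I raise the arm and move it toward the press with the fingers closing.

Call:
{"method": "apply_moves", "body": {
  "moves": [
    {"hand":0,"dx":-0.0255,"dy":-0.0212,"dz":-0.0083},
    {"hand":0,"dx":-0.0255,"dy":-0.0212,"dz":-0.0083},
    {"hand":0,"dx":-0.0255,"dy":-0.0212,"dz":-0.0083},
    {"hand":0,"dx":-0.0255,"dy":-0.0212,"dz":-0.0083},
    {"hand":0,"dx":-0.0255,"dy":-0.0212,"dz":-0.0083},
    {"hand":0,"dx":-0.0255,"dy":-0.0212,"dz":-0.0083},
    {"hand":0,"dx":-0.0255,"dy":-0.0212,"dz":-0.0083},
    {"hand":0,"dx":-0.0255,"dy":-0.0212,"dz":-0.0083}
  ],
  "force": 30
}}

```text
$.moves[0]: bad value
```

Call:
{"method": "apply_moves", "body": {
  "moves": [
    {"hand":0,"dx":-0.0255,"dy":-0.0212,"dz":-0.0083,"rx":0,"ry":0,"rz":0},
    {"hand":0,"dx":-0.0255,"dy":-0.0212,"dz":-0.0083,"rx":0,"ry":0,"rz":0},
    {"hand":0,"dx":-0.0255,"dy":-0.0212,"dz":-0.0083,"rx":0,"ry":0,"rz":0},
    {"hand":0,"dx":-0.0255,"dy":-0.0212,"dz":-0.0083,"rx":0,"ry":0,"rz":0},
    {"hand":0,"dx":-0.0255,"dy":-0.0212,"dz":-0.0083,"rx":0,"ry":0,"rz":0},
    {"hand":0,"dx":-0.0255,"dy":-0.0212,"dz":-0.0083,"rx":0,"ry":0,"rz":0},
    {"hand":0,"dx":-0.0255,"dy":-0.0212,"dz":-0.0083,"rx":0,"ry":0,"rz":0},
    {"hand":0,"dx":-0.0255,"dy":-0.0212,"dz":-0.0083,"rx":0,"ry":0,"rz":0}
  ],
  "force": 30
}}

```text
t: 1.87
position: [0.325, 0.4076, 0.2983]
ee_rot: [0.0, 0.134, 0.991, 0.0]
ft_force: [0.5, 0.3, 0.3]
finger_gap: 0.0003
grasp_force: 0.0
```

Call:
{"method": "apply_moves", "body": {
  "moves": [
    {"hand":0,"dx":-0.0255,"dy":-0.0212,"dz":-0.0083,"rx":0,"ry":0,"rz":0},
    {"hand":0,"dx":-0.0255,"dy":-0.0212,"dz":-0.0083,"rx":0,"ry":0,"rz":0},
    {"hand":0,"dx":-0.0255,"dy":-0.0212,"dz":-0.0083,"rx":0,"ry":0,"rz":0},
    {"hand":0,"dx":-0.0255,"dy":-0.0212,"dz":-0.0083,"rx":0,"ry":0,"rz":0},
    {"hand":0,"dx":-0.0197,"dy":-0.034,"dz":0,"rx":0,"ry":0,"rz":0},
    {"hand":0,"dx":-0.0197,"dy":-0.034,"dz":0,"rx":0,"ry":0,"rz":0},
    {"hand":0,"dx":-0.0197,"dy":-0.034,"dz":0,"rx":0,"ry":0,"rz":0},
    {"hand":0,"dx":-0.0197,"dy":-0.034,"dz":0,"rx":0,"ry":0,"rz":0}
  ]
}}

```text
t: 2.53
position: [0.4401, 0.1462, 0.3312]
ee_rot: [0.0, 0.134, 0.991, 0.0]
ft_force: [1.1, -0.1, 0.0]
finger_gap: 0.0003
grasp_force: 0.0
```

Call:
{"method": "apply_moves", "body": {
  "moves": [
    {"hand":0,"dx":-0.0197,"dy":-0.034,"dz":0,"rx":0,"ry":0,"rz":0},
    {"hand":0,"dx":-0.0197,"dy":-0.034,"dz":0,"rx":0,"ry":0,"rz":0},
    {"hand":0,"dx":-0.0197,"dy":-0.034,"dz":0,"rx":0,"ry":0,"rz":0},
    {"hand":0,"dx":-0.0197,"dy":-0.034,"dz":0,"rx":0,"ry":0,"rz":0},
    {"hand":0,"dx":-0.0197,"dy":-0.034,"dz":0,"rx":0,"ry":0,"rz":0},
    {"hand":0,"dx":-0.0197,"dy":-0.034,"dz":0,"rx":0,"ry":0,"rz":0},
    {"hand":0,"dx":-0.0197,"dy":-0.034,"dz":0,"rx":0,"ry":0,"rz":0},
    {"hand":0,"dx":-0.0197,"dy":-0.034,"dz":0,"rx":0,"ry":0,"rz":0}
  ]
}}

```text
t: 3.2
position: [0.5199, -0.1578, 0.3312]
ee_rot: [0.0, 0.134, 0.991, 0.0]
ft_force: [0.8, 0.1, 0.1]
finger_gap: -0.0002
grasp_force: 0.0
```

Call:
{"method": "apply_moves", "body": {
  "moves": [
    {"hand":0,"dx":0,"dy":0,"dz":0,"rx":0,"ry":0,"rz":6.2},
    {"hand":0,"dx":0,"dy":0,"dz":0,"rx":0,"ry":0,"rz":6.2},
    {"hand":0,"dx":0,"dy":0,"dz":0,"rx":0,"ry":0,"rz":6.2},
    {"hand":0,"dx":0,"dy":0,"dz":0,"rx":0,"ry":0,"rz":6.2},
    {"hand":0,"dx":0,"dy":0,"dz":0,"rx":0,"ry":0,"rz":6.2},
    {"hand":0,"dx":0,"dy":0,"dz":0,"rx":0,"ry":0,"rz":6.2},
    {"hand":0,"dx":0,"dy":0,"dz":0,"rx":0,"ry":0,"rz":0}
  ]
}}

```text
t: 3.78
position: [0.5197, -0.1559, 0.3309]
ee_rot: [0.0, 0.445, 0.896, -0.0]
ft_force: [0.1, -0.7, 0.6]
finger_gap: 0.0001
grasp_force: 0.0
```

```bash
cat > st.py <<'E'
from h import *
HUB=np.array([0.5537,-0.0731])
def st(pr=True):
    s=robot.get_state();w,x,y,z=s["ee_rot"]
    from scipy.spatial.transform import Rotation as Ro
    R=Ro.from_quat([x,y,z,w]).as_matrix()
    psi=np.degrees(np.arctan2(R[1,1],R[0,1]))
    c=R.T@(np.r_[HUB,s["position"][2]]-s["position"])
    d=s["position"][:2]-HUB
    if pr:
        print("t",round(s["t"],2),"pos",s["position"].round(4),"psi",psi.round(2),"tilt",R[2].round(3),"ft",s["ft_force"].round(1),"j",s["joint_positions"].round(2))
        print("hub in tool mm",(c*1e3).round(1),"tool az",np.degrees(np.arctan2(d[1],d[0])).round(2))
    return s,R,psi,c
if __name__=="__main__": st()
E
python3 st.py
```

```text
t 3.78 pos [ 0.5197 -0.1559  0.3309] psi 37.2 tilt [-0.  0. -1.] ft [ 0.1 -0.7  0.6] j [-0.3   0.29  0.64  1.73 -0.18  1.18  1.04]
hub in tool mm [45.3 77.1 -0. ] tool az -112.36
```

Call:
{"method": "apply_moves", "body": {
  "moves": [
    {"hand":0,"dx":0,"dy":0,"dz":0.023,"rx":0,"ry":0,"rz":0},
    {"hand":0,"dx":0,"dy":0,"dz":0.023,"rx":0,"ry":0,"rz":0},
    {"hand":0,"dx":0,"dy":0,"dz":0.023,"rx":0,"ry":0,"rz":0},
    {"hand":0,"dx":0,"dy":0,"dz":0.023,"rx":0,"ry":0,"rz":0},
    {"hand":0,"dx":0.006,"dy":0,"dz":0,"rx":0,"ry":0,"rz":0},
    {"hand":0,"dx":0,"dy":0,"dz":0,"rx":0,"ry":0,"rz":0}
  ]
}}

```text
t: 4.28
position: [0.5148, -0.1502, 0.2384]
ee_rot: [-0.001, 0.442, 0.897, -0.0]
ft_force: [-0.1, 0.7, 0.4]
finger_gap: 0.0003
grasp_force: 0.0
```

Run:
```python
from st import *
st()
p=robot.camera("scene");q=robot.camera("top")
f=lambda im,x,y:cv2.resize(im[y:y+130,x:x+120],None,fx=3,fy=3)
cv2.imwrite("pics/c1.png",np.hstack([f(p["frame"],220,110),f(q["frame"],310,140)]))
```

```text
t 4.28 pos [ 0.5148 -0.1502  0.2384] psi 37.54 tilt [ 0.002 -0.002 -1.   ] ft [-0.1  0.7  0.4] j [-0.27  0.38  0.6   1.86 -0.25  0.99  1.1 ]
hub in tool mm [37.5 77.8 -0. ] tool az -116.75
```

View pics/c1.png

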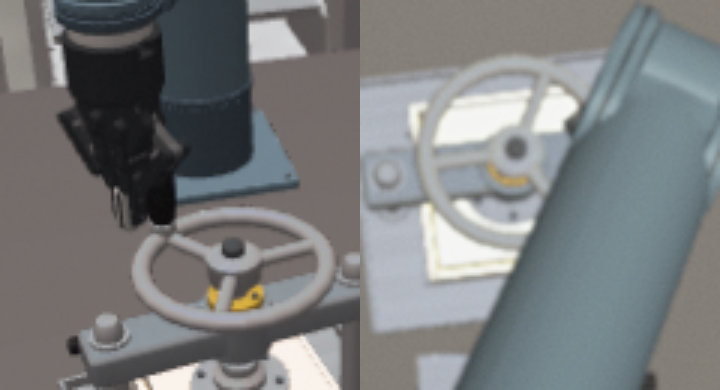

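The tip stands just behind the handle in the scene view: finger at (125,210) and handle at (162,200) in the crop, at overlapping heights. Now I approach and start the arc.

Call:
{"method": "apply_moves", "body": {
  "moves": [
    {"hand":0,"dx":0.004,"dy":0,"dz":0,"rx":0,"ry":0,"rz":0},
    {"hand":0,"dx":0.004,"dy":0,"dz":0,"rx":0,"ry":0,"rz":0},
    {"hand":0,"dx":0.004,"dy":0,"dz":0,"rx":0,"ry":0,"rz":0},
    {"hand":0,"dx":0.0041,"dy":-0.0012,"dz":0,"rx":0,"ry":0,"rz":3},
    {"hand":0,"dx":0.0055,"dy":-0.0015,"dz":0,"rx":0,"ry":0,"rz":4},
    {"hand":0,"dx":0.0055,"dy":-0.0015,"dz":0,"rx":0,"ry":0,"rz":4},
    {"hand":0,"dx":0.0055,"dy":-0.0015,"dz":0,"rx":0,"ry":0,"rz":4},
    {"hand":0,"dx":0.0055,"dy":-0.0015,"dz":0,"rx":0,"ry":0,"rz":4}
  ]
}}

```text
t: 5.05
position: [0.4899, -0.1237, 0.2396]
ee_rot: [0.001, 0.587, 0.81, -0.0]
ft_force: [-0.2, -4.7, -0.6]
finger_gap: 0.0003
grasp_force: 2.0
```

Run:
```python
from st import *
st()
p=robot.camera("scene")
for n in("handle","hub"): print(n,[(a["point"],a["confidence"]) for a in robot.look_for(p,n)])
```

```text
t 5.05 pos [ 0.4899 -0.1237  0.2396] psi 18.17 tilt [-0.002  0.002 -1.   ] ft [-0.2 -4.7 -0.6] j [-0.4   0.33  0.69  1.94 -0.25  0.96  0.72]
hub in tool mm [28.2 76.4  0.1] tool az -141.58
handle [([0.5796, 0.4095, 0.0946], 0.67)]
hub [([0.5656, -0.0821, 0.2164], 0.89)]
```

Call:
{"method": "apply_moves", "body": {
  "moves": [
    {"hand":0,"dx":0.0055,"dy":-0.0015,"dz":0,"rx":0,"ry":0,"rz":4},
    {"hand":0,"dx":0.0055,"dy":-0.0015,"dz":0,"rx":0,"ry":0,"rz":4},
    {"hand":0,"dx":0.0055,"dy":-0.0015,"dz":0,"rx":0,"ry":0,"rz":4},
    {"hand":0,"dx":0.0055,"dy":-0.0015,"dz":0,"rx":0,"ry":0,"rz":4},
    {"hand":0,"dx":0.0055,"dy":-0.0015,"dz":0,"rx":0,"ry":0,"rz":4},
    {"hand":0,"dx":0.0055,"dy":-0.0015,"dz":0,"rx":0,"ry":0,"rz":4},
    {"hand":0,"dx":0.0055,"dy":-0.0015,"dz":0,"rx":0,"ry":0,"rz":4},
    {"hand":0,"dx":0.0055,"dy":-0.0015,"dz":0,"rx":0,"ry":0,"rz":4}
  ]
}}

```text
t: 5.87
position: [0.474, -0.0813, 0.239]
ee_rot: [0.0, 0.786, 0.618, -0.001]
ft_force: [-1.5, -3.0, -0.2]
finger_gap: 0.0002
grasp_force: 2.0
```

```bash
python3 st.py
```

```text
t 5.87 pos [ 0.474  -0.0813  0.239 ] psi -13.7 tilt [-0.001 -0.    -1.   ] ft [-1.5 -3.  -0.2] j [-0.6   0.3   0.81  2.   -0.27  0.95  0.11]
hub in tool mm [26.8 75.5 -0. ] tool az -174.16
```

Call:
{"method": "apply_moves", "body": {
  "moves": [
    {"hand":0,"dx":0.0055,"dy":-0.0017,"dz":0,"rx":0,"ry":0,"rz":4},
    {"hand":0,"dx":0.0055,"dy":-0.0017,"dz":0,"rx":0,"ry":0,"rz":4},
    {"hand":0,"dx":0.0055,"dy":-0.0017,"dz":0,"rx":0,"ry":0,"rz":4},
    {"hand":0,"dx":0.0055,"dy":-0.0017,"dz":0,"rx":0,"ry":0,"rz":4},
    {"hand":0,"dx":0.0055,"dy":-0.0017,"dz":0,"rx":0,"ry":0,"rz":4},
    {"hand":0,"dx":0.0055,"dy":-0.0017,"dz":0,"rx":0,"ry":0,"rz":4},
    {"hand":0,"dx":0.0055,"dy":-0.0017,"dz":0,"rx":0,"ry":0,"rz":4},
    {"hand":0,"dx":0.0055,"dy":-0.0017,"dz":0,"rx":0,"ry":0,"rz":4}
  ]
}}

```text
t: 6.53
position: [0.4816, -0.0361, 0.2386]
ee_rot: [-0.0, 0.926, 0.377, -0.001]
ft_force: [-2.5, -3.5, -0.8]
finger_gap: -0.0
grasp_force: 1.9
```

```bash
python3 st.py
```

```text
t 6.53 pos [ 0.4816 -0.0361  0.2386] psi -45.69 tilt [-0.002 -0.001 -1.   ] ft [-2.5 -3.5 -0.8] j [-0.78  0.34  0.94  2.   -0.34  0.96 -0.47]
hub in tool mm [25.8 76.8 -0.2] tool az 152.86
```

Call:
{"method": "apply_moves", "body": {
  "moves": [
    {"hand":0,"dx":0.0054,"dy":-0.0016,"dz":0,"rx":0,"ry":0,"rz":4},
    {"hand":0,"dx":0.0054,"dy":-0.0016,"dz":0,"rx":0,"ry":0,"rz":4},
    {"hand":0,"dx":0.0054,"dy":-0.0016,"dz":0,"rx":0,"ry":0,"rz":4},
    {"hand":0,"dx":0.0054,"dy":-0.0016,"dz":0,"rx":0,"ry":0,"rz":4},
    {"hand":0,"dx":0.0054,"dy":-0.0016,"dz":0,"rx":0,"ry":0,"rz":4},
    {"hand":0,"dx":0.0054,"dy":-0.0016,"dz":0,"rx":0,"ry":0,"rz":4},
    {"hand":0,"dx":0.0054,"dy":-0.0016,"dz":0,"rx":0,"ry":0,"rz":4},
    {"hand":0,"dx":0.0054,"dy":-0.0016,"dz":0,"rx":0,"ry":0,"rz":4}
  ]
}}

```text
t: 7.2
position: [0.5115, -0.0028, 0.2382]
ee_rot: [-0.001, 0.994, 0.108, -0.002]
ft_force: [-4.1, -0.4, -0.7]
finger_gap: 0.0003
grasp_force: 2.0
```

```bash
python3 st.py
```

```text
t 7.2 pos [ 0.5115 -0.0028  0.2382] psi -77.65 tilt [-0.004 -0.002 -1.   ] ft [-4.1 -0.4 -0.7] j [-0.88  0.46  1.05  1.93 -0.47  1.02 -0.97]
hub in tool mm [26.2 77.7 -0.2] tool az 120.99
```

Call:
{"method": "apply_moves", "body": {
  "moves": [
    {"hand":0,"dx":0.0055,"dy":-0.0015,"dz":0,"rx":0,"ry":0,"rz":4},
    {"hand":0,"dx":0.0055,"dy":-0.0015,"dz":0,"rx":0,"ry":0,"rz":4},
    {"hand":0,"dx":0.0055,"dy":-0.0015,"dz":0,"rx":0,"ry":0,"rz":4},
    {"hand":0,"dx":0.0055,"dy":-0.0015,"dz":0,"rx":0,"ry":0,"rz":4},
    {"hand":0,"dx":0.0055,"dy":-0.0015,"dz":0,"rx":0,"ry":0,"rz":4},
    {"hand":0,"dx":0.0055,"dy":-0.0015,"dz":0,"rx":0,"ry":0,"rz":4},
    {"hand":0,"dx":0.0055,"dy":-0.0015,"dz":0,"rx":0,"ry":0,"rz":4},
    {"hand":0,"dx":0.0055,"dy":-0.0015,"dz":0,"rx":0,"ry":0,"rz":4}
  ]
}}

```text
t: 7.87
position: [0.5553, 0.0087, 0.2378]
ee_rot: [-0.001, 0.985, -0.17, -0.002]
ft_force: [-3.3, 0.5, -1.5]
finger_gap: -0.0003
grasp_force: 2.0
```

```bash
python3 st.py
```

```text
t 7.87 pos [0.5553 0.0087 0.2378] psi -109.6 tilt [-0.005 -0.    -1.   ] ft [-3.3  0.5 -1.5] j [-0.88  0.62  1.14  1.82 -0.63  1.12 -1.43]
hub in tool mm [25.9 77.6 -0.2] tool az 88.86
```

Joint 3 is nearing its range, so I back off, turn the tool half round and continue with the other side face.

Call:
{"method": "apply_moves", "body": {
  "moves": [
    {"hand":0,"dx":-0.02,"dy":0,"dz":0,"rx":0,"ry":0,"rz":0},
    {"hand":0,"dx":-0.02,"dy":0,"dz":0,"rx":0,"ry":0,"rz":0},
    {"hand":0,"dx":0,"dy":0,"dz":0,"rx":0,"ry":0,"rz":-6.9},
    {"hand":0,"dx":0,"dy":0,"dz":0,"rx":0,"ry":0,"rz":-6.9},
    {"hand":0,"dx":0,"dy":0,"dz":0,"rx":0,"ry":0,"rz":-6.9},
    {"hand":0,"dx":0,"dy":0,"dz":0,"rx":0,"ry":0,"rz":-6.9},
    {"hand":0,"dx":0,"dy":0,"dz":0,"rx":0,"ry":0,"rz":-6.9},
    {"hand":0,"dx":0,"dy":0,"dz":0,"rx":0,"ry":0,"rz":-6.9}
  ]
}}

```text
t: 8.53
position: [0.5192, 0.0214, 0.239]
ee_rot: [-0.0, 0.981, 0.194, 0.0]
ft_force: [-0.3, -0.1, 0.2]
finger_gap: 0.0
grasp_force: 0.0
```

Run:
```python
from st import *
st()
p=robot.camera("scene");q=robot.camera("top")
f=lambda im,x,y:cv2.resize(im[y:y+130,x:x+130],None,fx=3,fy=3)
cv2.imwrite("pics/c2.png",np.hstack([f(p["frame"],240,110),f(q["frame"],270,140)]))
```

```text
t 8.53 pos [0.5192 0.0214 0.239 ] psi -67.68 tilt [ 0.    -0.001 -1.   ] ft [-0.3 -0.1  0.2] j [-0.88  0.45  0.98  1.91 -0.44  1.01 -0.88]
hub in tool mm [-3.900e+00  1.005e+02 -1.000e-01] tool az 110.07
```

View pics/c2.png

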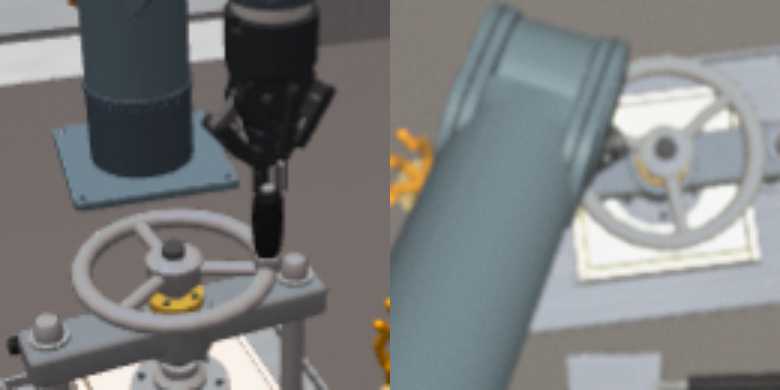

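The handle stands at crop (267,225), the fingertips are free behind it, and nothing else has moved. I keep rotating.

Call:
{"method": "apply_moves", "body": {
  "moves": [
    {"hand":0,"dx":0,"dy":0,"dz":0,"rx":0,"ry":0,"rz":-6.9},
    {"hand":0,"dx":0,"dy":0,"dz":0,"rx":0,"ry":0,"rz":-6.9},
    {"hand":0,"dx":0,"dy":0,"dz":0,"rx":0,"ry":0,"rz":-6.9},
    {"hand":0,"dx":0,"dy":0,"dz":0,"rx":0,"ry":0,"rz":-6.9},
    {"hand":0,"dx":0,"dy":0,"dz":0,"rx":0,"ry":0,"rz":-6.9},
    {"hand":0,"dx":0,"dy":0,"dz":0,"rx":0,"ry":0,"rz":-6.9},
    {"hand":0,"dx":0,"dy":0,"dz":0,"rx":0,"ry":0,"rz":-6.9},
    {"hand":0,"dx":0,"dy":0,"dz":0,"rx":0,"ry":0,"rz":-6.9}
  ]
}}

```text
t: 9.3
position: [0.5191, 0.0211, 0.2388]
ee_rot: [-0.0, 0.782, 0.624, -0.0]
ft_force: [0.2, -0.0, -0.5]
finger_gap: 0.0002
grasp_force: 0.0
```

Call:
{"method": "apply_moves", "body": {
  "moves": [
    {"hand":0,"dx":0,"dy":0,"dz":0,"rx":0,"ry":0,"rz":-6.9},
    {"hand":0,"dx":0,"dy":0,"dz":0,"rx":0,"ry":0,"rz":-6.9},
    {"hand":0,"dx":0,"dy":0,"dz":0,"rx":0,"ry":0,"rz":-6.9},
    {"hand":0,"dx":0,"dy":0,"dz":0,"rx":0,"ry":0,"rz":-6.9},
    {"hand":0,"dx":0,"dy":0,"dz":0,"rx":0,"ry":0,"rz":-6.9},
    {"hand":0,"dx":0,"dy":0,"dz":0,"rx":0,"ry":0,"rz":-6.9},
    {"hand":0,"dx":0,"dy":0,"dz":0,"rx":0,"ry":0,"rz":-6.9},
    {"hand":0,"dx":0,"dy":0,"dz":0,"rx":0,"ry":0,"rz":-6.9}
  ]
}}

```text
t: 9.97
position: [0.519, 0.021, 0.2387]
ee_rot: [-0.0, 0.404, 0.915, -0.0]
ft_force: [0.9, -0.5, 0.2]
finger_gap: 0.0
grasp_force: 0.0
```

Call:
{"method": "apply_moves", "body": {
  "moves": [
    {"hand":0,"dx":0,"dy":0,"dz":0,"rx":0,"ry":0,"rz":-6.9},
    {"hand":0,"dx":0,"dy":0,"dz":0,"rx":0,"ry":0,"rz":-6.9},
    {"hand":0,"dx":0,"dy":0,"dz":0,"rx":0,"ry":0,"rz":-6.9},
    {"hand":0,"dx":0,"dy":0,"dz":0,"rx":0,"ry":0,"rz":-6.9},
    {"hand":0,"dx":0,"dy":0,"dz":0,"rx":0,"ry":0,"rz":0},
    {"hand":0,"dx":0,"dy":0,"dz":0,"rx":0,"ry":0,"rz":0}
  ]
}}

```text
t: 10.47
position: [0.5191, 0.0209, 0.2387]
ee_rot: [-0.0, 0.178, 0.984, 0.0]
ft_force: [0.1, 1.4, 0.0]
finger_gap: 0.0004
grasp_force: 0.0
```

```bash
python3 st.py
```

```text
t 10.47 pos [0.5191 0.0209 0.2387] psi 69.49 tilt [ 0.001  0.    -1.   ] ft [0.1 1.4 0. ] j [-0.47  0.32  0.42  1.89 -0.16  0.96  1.24]
hub in tool mm [-65.4 -75.9  -0. ] tool az 110.24
```

Call:
{"method": "apply_moves", "body": {
  "moves": [
    {"hand":0,"dx":-0.015,"dy":-0.001,"dz":0,"rx":0,"ry":0,"rz":0},
    {"hand":0,"dx":-0.012,"dy":-0.001,"dz":0,"rx":0,"ry":0,"rz":0},
    {"hand":0,"dx":-0.006,"dy":0,"dz":0,"rx":0,"ry":0,"rz":0},
    {"hand":0,"dx":-0.005,"dy":0,"dz":0,"rx":0,"ry":0,"rz":0},
    {"hand":0,"dx":-0.0055,"dy":0.0015,"dz":0,"rx":0,"ry":0,"rz":4},
    {"hand":0,"dx":-0.0055,"dy":0.0015,"dz":0,"rx":0,"ry":0,"rz":4},
    {"hand":0,"dx":-0.0055,"dy":0.0015,"dz":0,"rx":0,"ry":0,"rz":4},
    {"hand":0,"dx":-0.0055,"dy":0.0015,"dz":0,"rx":0,"ry":0,"rz":4}
  ]
}}

```text
t: 11.13
position: [0.5753, 0.003, 0.2385]
ee_rot: [-0.002, 0.313, 0.95, 0.0]
ft_force: [-3.5, 2.6, 1.7]
finger_gap: 0.0
grasp_force: 2.0
```

```bash
python3 st.py
```

```text
t 11.13 pos [0.5753 0.003  0.2385] psi 53.53 tilt [ 0.003 -0.    -1.   ] ft [-3.5  2.6  1.7] j [-0.45  0.43  0.48  1.75 -0.23  1.02  1.06]
hub in tool mm [-27.9 -74.1  -0.1] tool az 74.14
```

Call:
{"method": "apply_moves", "body": {
  "moves": [
    {"hand":0,"dx":-0.0055,"dy":0.0019,"dz":0,"rx":0,"ry":0,"rz":4},
    {"hand":0,"dx":-0.0055,"dy":0.0019,"dz":0,"rx":0,"ry":0,"rz":4},
    {"hand":0,"dx":-0.0055,"dy":0.0019,"dz":0,"rx":0,"ry":0,"rz":4},
    {"hand":0,"dx":-0.0055,"dy":0.0019,"dz":0,"rx":0,"ry":0,"rz":4},
    {"hand":0,"dx":-0.0055,"dy":0.0019,"dz":0,"rx":0,"ry":0,"rz":4},
    {"hand":0,"dx":-0.0055,"dy":0.0019,"dz":0,"rx":0,"ry":0,"rz":4},
    {"hand":0,"dx":-0.0055,"dy":0.0019,"dz":0,"rx":0,"ry":0,"rz":4},
    {"hand":0,"dx":-0.0055,"dy":0.0019,"dz":0,"rx":0,"ry":0,"rz":4}
  ]
}}

```text
t: 11.8
position: [0.6148, -0.02, 0.2382]
ee_rot: [-0.002, 0.562, 0.827, 0.0]
ft_force: [-2.2, 2.9, -0.6]
finger_gap: -0.0004
grasp_force: 2.0
```

```bash
python3 st.py
```

```text
t 11.8 pos [ 0.6148 -0.02    0.2382] psi 21.57 tilt [ 0.003 -0.002 -1.   ] ft [-2.2  2.9 -0.6] j [-0.47  0.53  0.61  1.65 -0.34  1.07  0.62]
hub in tool mm [-26.9 -76.4   0. ] tool az 40.99
```

Call:
{"method": "apply_moves", "body": {
  "moves": [
    {"hand":0,"dx":-0.0055,"dy":0.0016,"dz":0,"rx":0,"ry":0,"rz":4},
    {"hand":0,"dx":-0.0055,"dy":0.0016,"dz":0,"rx":0,"ry":0,"rz":4},
    {"hand":0,"dx":-0.0055,"dy":0.0016,"dz":0,"rx":0,"ry":0,"rz":4},
    {"hand":0,"dx":-0.0055,"dy":0.0016,"dz":0,"rx":0,"ry":0,"rz":4},
    {"hand":0,"dx":-0.0055,"dy":0.0016,"dz":0,"rx":0,"ry":0,"rz":4},
    {"hand":0,"dx":-0.0055,"dy":0.0016,"dz":0,"rx":0,"ry":0,"rz":4},
    {"hand":0,"dx":-0.0055,"dy":0.0016,"dz":0,"rx":0,"ry":0,"rz":4},
    {"hand":0,"dx":-0.0055,"dy":0.0016,"dz":0,"rx":0,"ry":0,"rz":4}
  ]
}}

```text
t: 12.47
position: [0.6338, -0.0607, 0.2379]
ee_rot: [-0.002, 0.768, 0.64, 0.0]
ft_force: [1.5, 3.6, -2.9]
finger_gap: -0.0001
grasp_force: 2.0
```

```bash
python3 st.py
```

```text
t 12.47 pos [ 0.6338 -0.0607  0.2379] psi -10.4 tilt [ 0.003 -0.002 -1.   ] ft [ 1.5  3.6 -2.9] j [-0.46  0.6   0.74  1.6  -0.44  1.11  0.2 ]
hub in tool mm [-26.6 -76.6   0.1] tool az 8.77
```

Call:
{"method": "apply_moves", "body": {
  "moves": [
    {"hand":0,"dx":-0.0055,"dy":0.0016,"dz":0,"rx":0,"ry":0,"rz":4},
    {"hand":0,"dx":-0.0055,"dy":0.0016,"dz":0,"rx":0,"ry":0,"rz":4},
    {"hand":0,"dx":-0.0055,"dy":0.0016,"dz":0,"rx":0,"ry":0,"rz":4},
    {"hand":0,"dx":-0.0055,"dy":0.0016,"dz":0,"rx":0,"ry":0,"rz":4},
    {"hand":0,"dx":-0.0055,"dy":0.0016,"dz":0,"rx":0,"ry":0,"rz":4},
    {"hand":0,"dx":-0.0055,"dy":0.0016,"dz":0,"rx":0,"ry":0,"rz":4},
    {"hand":0,"dx":-0.0055,"dy":0.0016,"dz":0,"rx":0,"ry":0,"rz":4},
    {"hand":0,"dx":-0.0055,"dy":0.0016,"dz":0,"rx":0,"ry":0,"rz":4}
  ]
}}

```text
t: 13.13
position: [0.6282, -0.1058, 0.2381]
ee_rot: [-0.001, 0.915, 0.404, 0.0]
ft_force: [2.3, 2.9, -2.5]
finger_gap: -0.0
grasp_force: 2.0
```

```bash
python3 st.py
```

```text
t 13.13 pos [ 0.6282 -0.1058  0.2381] psi -42.4 tilt [ 0.002 -0.002 -1.   ] ft [ 2.3  2.9 -2.5] j [-0.47  0.65  0.88  1.6  -0.54  1.14 -0.21]
hub in tool mm [-26.1 -77.1   0.1] tool az -23.7
```

Call:
{"method": "apply_moves", "body": {
  "moves": [
    {"hand":0,"dx":-0.0055,"dy":0.0016,"dz":0,"rx":0,"ry":0,"rz":4},
    {"hand":0,"dx":-0.0055,"dy":0.0016,"dz":0,"rx":0,"ry":0,"rz":4},
    {"hand":0,"dx":-0.0055,"dy":0.0016,"dz":0,"rx":0,"ry":0,"rz":4},
    {"hand":0,"dx":-0.0055,"dy":0.0016,"dz":0,"rx":0,"ry":0,"rz":4},
    {"hand":0,"dx":-0.0055,"dy":0.0016,"dz":0,"rx":0,"ry":0,"rz":4},
    {"hand":0,"dx":-0.0055,"dy":0.0016,"dz":0,"rx":0,"ry":0,"rz":4},
    {"hand":0,"dx":-0.0055,"dy":0.0016,"dz":0,"rx":0,"ry":0,"rz":4},
    {"hand":0,"dx":-0.0055,"dy":0.0016,"dz":0,"rx":0,"ry":0,"rz":4}
  ]
}}

```text
t: 13.8
position: [0.5997, -0.1414, 0.2385]
ee_rot: [-0.001, 0.991, 0.135, 0.001]
ft_force: [3.7, 1.3, -2.7]
finger_gap: 0.0002
grasp_force: 2.0
```

```bash
python3 st.py
```

```text
t 13.8 pos [ 0.5997 -0.1414  0.2385] psi -74.43 tilt [ 0.002 -0.001 -1.   ] ft [ 3.7  1.3 -2.7] j [-0.51  0.68  1.02  1.67 -0.63  1.16 -0.62]
hub in tool mm [-25.9 -78.2   0. ] tool az -56.08
```

Call:
{"method": "apply_moves", "body": {
  "moves": [
    {"hand":0,"dx":-0.0055,"dy":0.0015,"dz":0,"rx":0,"ry":0,"rz":4},
    {"hand":0,"dx":-0.0055,"dy":0.0015,"dz":0,"rx":0,"ry":0,"rz":4},
    {"hand":0,"dx":-0.0055,"dy":0.0015,"dz":0,"rx":0,"ry":0,"rz":4},
    {"hand":0,"dx":-0.0055,"dy":0.0015,"dz":0,"rx":0,"ry":0,"rz":4},
    {"hand":0,"dx":-0.0055,"dy":0.0015,"dz":0,"rx":0,"ry":0,"rz":4},
    {"hand":0,"dx":-0.0055,"dy":0.0015,"dz":0,"rx":0,"ry":0,"rz":4},
    {"hand":0,"dx":-0.0055,"dy":0.0015,"dz":0,"rx":0,"ry":0,"rz":4}
  ]
}}

```text
t: 14.38
position: [0.5623, -0.155, 0.2387]
ee_rot: [-0.0, 0.994, -0.109, 0.001]
ft_force: [3.6, -0.5, -3.1]
finger_gap: -0.0
grasp_force: 2.0
```

```bash
python3 st.py
```

```text
t 14.38 pos [ 0.5623 -0.155   0.2387] psi -102.46 tilt [ 0.002 -0.001 -1.   ] ft [ 3.6 -0.5 -3.1] j [-0.57  0.69  1.16  1.76 -0.69  1.17 -0.99]
hub in tool mm [-26.1 -78.1  -0. ] tool az -83.98
```

Call:
{"method": "apply_moves", "body": {
  "moves": [
    {"hand":0,"dx":0.02,"dy":0,"dz":0,"rx":0,"ry":0,"rz":0},
    {"hand":0,"dx":0.02,"dy":0,"dz":0,"rx":0,"ry":0,"rz":0},
    {"hand":0,"dx":0,"dy":0,"dz":0,"rx":0,"ry":0,"rz":-6.9},
    {"hand":0,"dx":0,"dy":0,"dz":0,"rx":0,"ry":0,"rz":-6.9},
    {"hand":0,"dx":0,"dy":0,"dz":0,"rx":0,"ry":0,"rz":-6.9},
    {"hand":0,"dx":0,"dy":0,"dz":0,"rx":0,"ry":0,"rz":-6.9},
    {"hand":0,"dx":0,"dy":0,"dz":0,"rx":0,"ry":0,"rz":-6.9},
    {"hand":0,"dx":0,"dy":0,"dz":0,"rx":0,"ry":0,"rz":-6.9}
  ]
}}

```text
t: 15.05
position: [0.6005, -0.1636, 0.2387]
ee_rot: [-0.0, 0.967, 0.254, -0.0]
ft_force: [0.6, -0.3, -0.4]
finger_gap: 0.0001
grasp_force: 0.0
```

Call:
{"method": "apply_moves", "body": {
  "moves": [
    {"hand":0,"dx":0,"dy":0,"dz":0,"rx":0,"ry":0,"rz":-6.9},
    {"hand":0,"dx":0,"dy":0,"dz":0,"rx":0,"ry":0,"rz":-6.9},
    {"hand":0,"dx":0,"dy":0,"dz":0,"rx":0,"ry":0,"rz":-6.9},
    {"hand":0,"dx":0,"dy":0,"dz":0,"rx":0,"ry":0,"rz":-6.9},
    {"hand":0,"dx":0,"dy":0,"dz":0,"rx":0,"ry":0,"rz":-6.9},
    {"hand":0,"dx":0,"dy":0,"dz":0,"rx":0,"ry":0,"rz":-6.9},
    {"hand":0,"dx":0,"dy":0,"dz":0,"rx":0,"ry":0,"rz":-6.9},
    {"hand":0,"dx":0,"dy":0,"dz":0,"rx":0,"ry":0,"rz":-6.9}
  ]
}}

```text
t: 15.72
position: [0.6004, -0.1637, 0.2388]
ee_rot: [-0.0, 0.739, 0.673, -0.0]
ft_force: [-0.2, -0.6, 0.7]
finger_gap: -0.0001
grasp_force: 0.0
```

Call:
{"method": "apply_moves", "body": {
  "moves": [
    {"hand":0,"dx":0,"dy":0,"dz":0,"rx":0,"ry":0,"rz":-6.9},
    {"hand":0,"dx":0,"dy":0,"dz":0,"rx":0,"ry":0,"rz":-6.9},
    {"hand":0,"dx":0,"dy":0,"dz":0,"rx":0,"ry":0,"rz":-6.9},
    {"hand":0,"dx":0,"dy":0,"dz":0,"rx":0,"ry":0,"rz":-6.9},
    {"hand":0,"dx":0,"dy":0,"dz":0,"rx":0,"ry":0,"rz":-6.9},
    {"hand":0,"dx":0,"dy":0,"dz":0,"rx":0,"ry":0,"rz":-6.9},
    {"hand":0,"dx":0,"dy":0,"dz":0,"rx":0,"ry":0,"rz":-6.9},
    {"hand":0,"dx":0,"dy":0,"dz":0,"rx":0,"ry":0,"rz":-6.9}
  ]
}}

```text
t: 16.38
position: [0.6003, -0.1638, 0.2387]
ee_rot: [-0.0, 0.343, 0.939, 0.0]
ft_force: [-0.7, 0.4, -0.1]
finger_gap: -0.0001
grasp_force: 0.0
```

Call:
{"method": "apply_moves", "body": {
  "moves": [
    {"hand":0,"dx":0,"dy":0,"dz":0,"rx":0,"ry":0,"rz":-6.9},
    {"hand":0,"dx":0,"dy":0,"dz":0,"rx":0,"ry":0,"rz":-6.9},
    {"hand":0,"dx":0,"dy":0,"dz":0,"rx":0,"ry":0,"rz":-6.9},
    {"hand":0,"dx":0,"dy":0,"dz":0,"rx":0,"ry":0,"rz":-6.9},
    {"hand":0,"dx":0,"dy":0,"dz":0,"rx":0,"ry":0,"rz":0},
    {"hand":0,"dx":0,"dy":0,"dz":0,"rx":0,"ry":0,"rz":0}
  ]
}}

```text
t: 16.88
position: [0.6004, -0.1641, 0.2388]
ee_rot: [-0.0, 0.114, 0.993, 0.0]
ft_force: [1.6, 0.2, -0.1]
finger_gap: -0.0003
grasp_force: 0.0
```

Run:
```python
from st import *
st()
p=robot.camera("scene");q=robot.camera("top")
f=lambda im,x,y:cv2.resize(im[y:y+130,x:x+130],None,fx=3,fy=3)
cv2.imwrite("pics/c3.png",np.hstack([f(p["frame"],220,110),f(q["frame"],310,130)]))
```

```text
t 16.88 pos [ 0.6004 -0.1641  0.2388] psi 76.93 tilt [ 0.  0. -1.] ft [ 1.6  0.2 -0.1] j [-0.07  0.5   0.37  1.63 -0.2   1.05  1.7 ]
hub in tool mm [66.  78.1  0.1] tool az -62.84
```

View pics/c3.png

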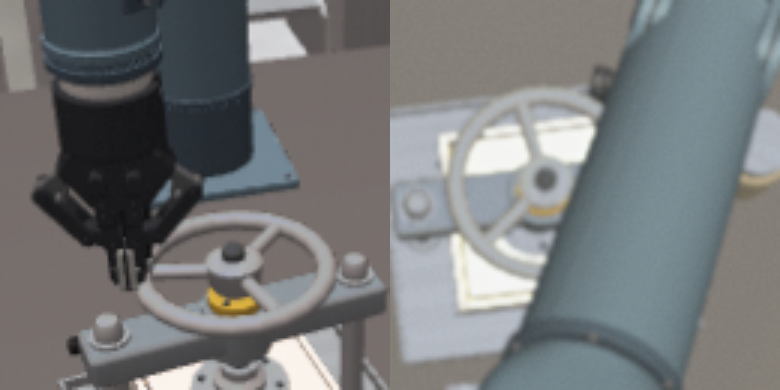

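The fingers now hide the handle and stand clear behind it, and the spokes are visible. I push most of the remaining ~40° and stop short to measure.

Call:
{"method": "apply_moves", "body": {
  "moves": [
    {"hand":0,"dx":0.015,"dy":0,"dz":0,"rx":0,"ry":0,"rz":0},
    {"hand":0,"dx":0.012,"dy":0,"dz":0,"rx":0,"ry":0,"rz":0},
    {"hand":0,"dx":0.007,"dy":0,"dz":0,"rx":0,"ry":0,"rz":0},
    {"hand":0,"dx":0.005,"dy":0,"dz":0,"rx":0,"ry":0,"rz":0},
    {"hand":0,"dx":0.0055,"dy":-0.0015,"dz":0,"rx":0,"ry":0,"rz":4},
    {"hand":0,"dx":0.0055,"dy":-0.0015,"dz":0,"rx":0,"ry":0,"rz":4},
    {"hand":0,"dx":0.0055,"dy":-0.0015,"dz":0,"rx":0,"ry":0,"rz":4},
    {"hand":0,"dx":0.0055,"dy":-0.0015,"dz":0,"rx":0,"ry":0,"rz":4}
  ]
}}

```text
t: 17.65
position: [0.541, -0.1547, 0.2392]
ee_rot: [0.002, 0.251, 0.968, -0.0]
ft_force: [4.0, -0.5, -2.6]
finger_gap: 0.0001
grasp_force: 1.9
```

Call:
{"method": "apply_moves", "body": {
  "moves": [
    {"hand":0,"dx":0.0055,"dy":-0.0015,"dz":0,"rx":0,"ry":0,"rz":4},
    {"hand":0,"dx":0.0055,"dy":-0.0015,"dz":0,"rx":0,"ry":0,"rz":4},
    {"hand":0,"dx":0.0055,"dy":-0.0015,"dz":0,"rx":0,"ry":0,"rz":4},
    {"hand":0,"dx":0.0041,"dy":-0.0012,"dz":0,"rx":0,"ry":0,"rz":3},
    {"hand":0,"dx":0,"dy":0,"dz":0,"rx":0,"ry":0,"rz":0},
    {"hand":0,"dx":0,"dy":0,"dz":0,"rx":0,"ry":0,"rz":0}
  ]
}}

```text
t: 18.15
position: [0.52, -0.1473, 0.2391]
ee_rot: [0.0, 0.372, 0.928, -0.0]
ft_force: [-0.1, -0.7, -0.8]
finger_gap: -0.0001
grasp_force: 0.3
```

```bash
cat > ang.py <<'E'
from st import *
import pickle
o=pickle.load(open("p0.pkl","rb"))
th=np.radians(np.arange(0,360,.25));rr=np.arange(.034,.064,.002)
def polar(p,z):
    T,Rr=np.meshgrid(th,rr)
    q=proj(p,np.c_[(HUB[0]+Rr*np.cos(T)).ravel(),(HUB[1]+Rr*np.sin(T)).ravel(),np.full(T.size,z)]).reshape(*T.shape,2).astype(np.float32)
    g=cv2.cvtColor(p["frame"],cv2.COLOR_BGR2GRAY).astype(np.float32)
    return cv2.remap(g,q[...,0],q[...,1],cv2.INTER_LINEAR)
def both(tag):
    st()
    new={c:robot.camera(c) for c in("scene","top")}
    pickle.dump(new,open(tag+".pkl","wb"))
    for c in new:
        a=polar(o[c],.2085);b=polar(new[c],.2045)
        np.save(f"{tag}_{c}.npy",b)
        # local registration around spokes: handle spoke -142.7, others at -22.7, 97.3
        for s in (-142.7,-22.7,97.3):
            i=np.arange(int((s-10)*4),int((s+10)*4)); A=a[:,i%1440]
            best=[]
            for k in range(-60,61):
                B=b[:,(i+k)%1440]
                best.append((np.corrcoef(A.ravel(),B.ravel())[0,1],k/4))
            print(c,"spoke",s,"shift deg ccw",max(best)[1],"corr",round(max(best)[0],3))
if __name__=="__main__":
    import sys; both(sys.argv[1])
E
python3 ang.py a1
```

```text
t 18.15 pos [ 0.52   -0.1473  0.2391] psi 46.26 tilt [-0.  0. -1.] ft [-0.1 -0.7 -0.8] j [-0.2   0.37  0.5   1.85 -0.21  0.98  1.19]
hub in tool mm [26.9 76.9 -0. ] tool az -114.44
scene spoke -142.7 shift deg ccw 9.5 corr 0.994
scene spoke -22.7 shift deg ccw 10.25 corr 0.636
scene spoke 97.3 shift deg ccw 7.25 corr 0.996
top spoke -142.7 shift deg ccw -15.0 corr 0.198
top spoke -22.7 shift deg ccw 9.0 corr 0.93
top spoke 97.3 shift deg ccw 9.0 corr 0.979
```

Call:
{"method": "apply_moves", "body": {
  "moves": [
    {"hand":0,"dx":0.0041,"dy":-0.001,"dz":0,"rx":0,"ry":0,"rz":3},
    {"hand":0,"dx":0.0034,"dy":-0.001,"dz":0,"rx":0,"ry":0,"rz":2.5},
    {"hand":0,"dx":0.002,"dy":-0.0005,"dz":0,"rx":0,"ry":0,"rz":1.5},
    {"hand":0,"dx":0,"dy":0,"dz":0,"rx":0,"ry":0,"rz":0},
    {"hand":0,"dx":0,"dy":0,"dz":0,"rx":0,"ry":0,"rz":0}
  ]
}}

```text
t: 18.67
position: [0.5116, -0.1425, 0.239]
ee_rot: [0.0, 0.428, 0.904, -0.0]
ft_force: [1.4, -1.5, -0.4]
finger_gap: 0.0002
grasp_force: 1.1
```

```bash
python3 ang.py a2
```

```text
t 18.67 pos [ 0.5116 -0.1425  0.239 ] psi 39.27 tilt [-0.001  0.    -1.   ] ft [ 1.4 -1.5 -0.4] j [-0.23  0.35  0.53  1.87 -0.21  0.97  1.07]
hub in tool mm [27.1 76.5 -0. ] tool az -121.21
scene spoke -142.7 shift deg ccw 3.25 corr 0.993
scene spoke -22.7 shift deg ccw 2.75 corr 0.899
scene spoke 97.3 shift deg ccw 0.5 corr 0.997
top spoke -142.7 shift deg ccw -15.0 corr 0.025
top spoke -22.7 shift deg ccw 1.75 corr 0.971
top spoke 97.3 shift deg ccw 2.25 corr 0.99
```

Call:
{"method": "apply_moves", "body": {
  "moves": [
    {"hand":0,"dx":0.0014,"dy":-0.0003,"dz":0,"rx":0,"ry":0,"rz":1},
    {"hand":0,"dx":0.0014,"dy":-0.0003,"dz":0,"rx":0,"ry":0,"rz":1},
    {"hand":0,"dx":0,"dy":0,"dz":0,"rx":0,"ry":0,"rz":0},
    {"hand":0,"dx":0,"dy":0,"dz":0,"rx":0,"ry":0,"rz":0}
  ]
}}

```text
t: 19.1
position: [0.509, -0.1404, 0.2389]
ee_rot: [0.0, 0.445, 0.896, -0.0]
ft_force: [2.0, -2.0, -0.2]
finger_gap: -0.0001
grasp_force: 1.3
```

```bash
python3 ang.py a3
```

```text
t 19.1 pos [ 0.509  -0.1404  0.2389] psi 37.2 tilt [-0. -0. -1.] ft [ 2.  -2.  -0.2] j [-0.24  0.35  0.53  1.88 -0.21  0.97  1.04]
hub in tool mm [26.6 76.3 -0. ] tool az -123.58
scene spoke -142.7 shift deg ccw 1.0 corr 0.989
scene spoke -22.7 shift deg ccw 0.25 corr 0.859
scene spoke 97.3 shift deg ccw -2.0 corr 0.996
top spoke -142.7 shift deg ccw 15.0 corr -0.134
top spoke -22.7 shift deg ccw -0.5 corr 0.96
top spoke 97.3 shift deg ccw -0.25 corr 0.983
```

The wheel is within about 0.3° of one full turn. I move clear.

Call:
{"method": "apply_moves", "body": {
  "moves": [
    {"hand":0,"dx":-0.01,"dy":0,"dz":0,"rx":0,"ry":0,"rz":0},
    {"hand":0,"dx":-0.02,"dy":0,"dz":0,"rx":0,"ry":0,"rz":0},
    {"hand":0,"dx":-0.01,"dy":0,"dz":0,"rx":0,"ry":0,"rz":0},
    {"hand":0,"dx":0,"dy":0,"dz":-0.025,"rx":0,"ry":0,"rz":0},
    {"hand":0,"dx":0,"dy":0,"dz":-0.03,"rx":0,"ry":0,"rz":0},
    {"hand":0,"dx":0,"dy":0,"dz":-0.03,"rx":0,"ry":0,"rz":0},
    {"hand":0,"dx":0,"dy":0,"dz":-0.02,"rx":0,"ry":0,"rz":0},
    {"hand":0,"dx":0,"dy":0,"dz":0,"rx":0,"ry":0,"rz":0}
  ]
}}

```text
t: 19.87
position: [0.5354, -0.1734, 0.3483]
ee_rot: [0.003, 0.445, 0.896, 0.001]
ft_force: [0.2, -0.3, 0.1]
finger_gap: 0.0001
grasp_force: 0.0
```

Call:
{"method": "apply_moves", "body": {
  "moves": [
    {"hand":0,"dx":-0.022,"dy":-0.022,"dz":0,"rx":0,"ry":0,"rz":0},
    {"hand":0,"dx":-0.022,"dy":-0.022,"dz":0,"rx":0,"ry":0,"rz":0},
    {"hand":0,"dx":-0.022,"dy":-0.022,"dz":0,"rx":0,"ry":0,"rz":0},
    {"hand":0,"dx":-0.022,"dy":-0.022,"dz":0,"rx":0,"ry":0,"rz":0},
    {"hand":0,"dx":-0.022,"dy":-0.022,"dz":0,"rx":0,"ry":0,"rz":0},
    {"hand":0,"dx":-0.022,"dy":-0.022,"dz":0,"rx":0,"ry":0,"rz":0},
    {"hand":0,"dx":-0.022,"dy":-0.022,"dz":0,"rx":0,"ry":0,"rz":0},
    {"hand":0,"dx":0,"dy":0,"dz":0,"rx":0,"ry":0,"rz":0}
  ]
}}

```text
t: 20.53
position: [0.4998, -0.3948, 0.3429]
ee_rot: [-0.001, 0.448, 0.894, -0.002]
ft_force: [-0.6, -0.1, -0.0]
finger_gap: 0.0003
grasp_force: 0.0
```

```bash
python3 ang.py a4
python3 - <<'E'
import pickle,cv2,numpy as np
o=pickle.load(open("p0.pkl","rb"));n=pickle.load(open("a4.pkl","rb"))
f=lambda im,x,y:cv2.resize(im[y:y+110,x:x+130],None,fx=3,fy=2.7)
cv2.imwrite("pics/d.png",np.vstack([np.hstack([f(o[k]["frame"] if 0 else q[k]["frame"],*xy) for k,xy in (("scene",(230,150)),("top",(300,140)))]) for q in (o,n)]))
E
```

```text
t 20.53 pos [ 0.4998 -0.3948  0.3429] psi 36.72 tilt [-0.001 -0.005 -1.   ] ft [-0.6 -0.1 -0. ] j [ 0.18  0.48  0.62  1.47 -0.28  1.29  1.46]
hub in tool mm [225.6 235.6  -1.2] tool az -99.52
scene spoke -142.7 shift deg ccw 1.0 corr 0.99
scene spoke -22.7 shift deg ccw 0.25 corr 0.858
scene spoke 97.3 shift deg ccw -2.0 corr 0.995
top spoke -142.7 shift deg ccw -0.75 corr 0.989
top spoke -22.7 shift deg ccw -0.5 corr 0.963
top spoke 97.3 shift deg ccw -0.25 corr 0.984
```

View pics/d.png

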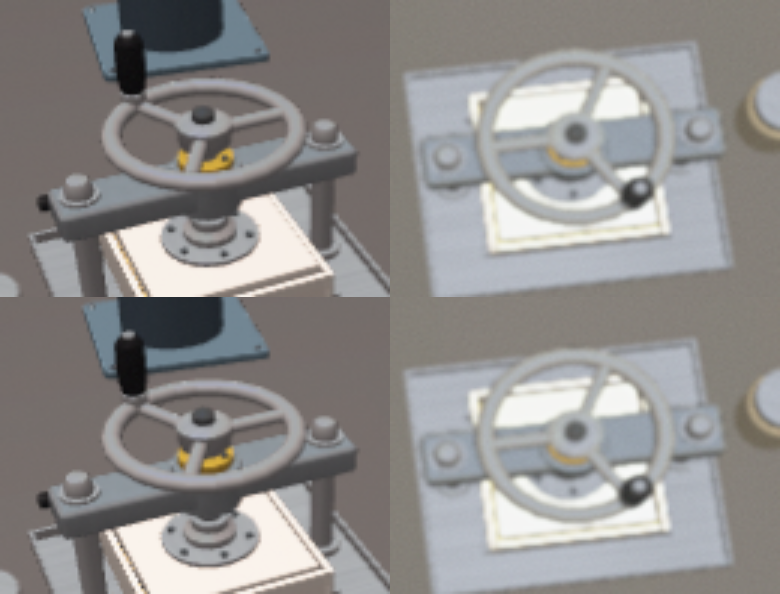

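The handle stands at the same pixels before and after (scene (130,62), top (636,190)), within about 0.5°. The plate has sunk, the bystanders visible in the crops stand where they were, and the arm is clear.

```bash
python3 -c "
from station import robot
print(robot.finish_job())"
```

```text
the job is handed in; nothing more can be done
None
```

I pushed the wheel one full clockwise turn, to within about 0.5° by the camera images. I lifted off the handle twice to turn the gripper round, moved the arm clear, and handed the job in at about 20.6 s of the 64 s limit.

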